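# Seat the knocked-off carrier plate on its three balls and index the stand

### The arm

A 7-joint arm with a two-finger parallel gripper is mounted at the origin on the work surface. World frame = base frame: x ahead of the robot, y to its left, z up, the work surface at z = 0. Lengths are in m, angles in rad, forces in N, time in s.
With the tool pointing down it reaches from about 0.4 to 0.85 m from the base axis. Payload 10.4 kg.
Tool frame: the origin (TCP) lies where the fingers leave the gripper's body, on its centre line; the fingertips stand 70 mm ahead of it and the grasp point (between the pads) lies r.grip_depth ahead of it (r.grip_depth is the distance from the TCP to the grasp point, in m); z points along the fingers, y is the direction in which the jaws open and shut (so a half turn about z gives the same grasp; the last joint's range is limited). The gripper opens to 87 mm and grips with 3 to 60 N. Pads are 19 mm wide; open, the fingers measure 117 mm over their backs; the gripper's body (75 mm by 190 mm) begins 51 mm behind the grasp point.
Start: joints at [1.145, 0.332, -0.065, 1.46, 0.022, 1.35, -0.088], TCP at [0.245, -0.575, 0.292] pointing down, gripper open.
Joint ranges: [-2.6, 2.6], [-0.5, 2.12], [-1.47, 1.34], [0.16, 2.42], [-1.27, 4.41], [0.06, 2.06], [-2.6, 2.6]. Speed limits (rad/s): [2.22, 2.22, 2.79, 2.79, 3.14, 3.14, 3.14].

### API

Orientations are given as a unit quaternion [x, y, z, w].
In Python, from bench import monitor, viewer, workorder, nets, r gives the robot as it stands.
- The arm moves only by the tool drive_tool, never from a script. Its argument "plan" is a list of rows, each an object of numbers: "rx", "ry", "rz": the turn, a rotation vector about the tool's x, y, z in units of 360 degrees (1.0 is 360 degrees); "x", "y", "z": the shift along the tool's x, y, z in units of 1000 mm (1.0 is 1000 mm); "fingers": the opening, from 0 (shut) to 1 (fully open). In form: [{"rx": .., "ry": .., "rz": .., "x": .., "y": .., "z": .., "fingers": ..}, ...]. A call has 1 to 12 rows; each row is the pose to reach, as a shift and turn from the pose commanded when the call began, along the tool's axes at that moment, turning the shorter way round; what a row does not reach only later rows make up. A row lasts 1/8 s, in which the tool goes at most 62.5 mm and 10.7 degrees, less where a joint would pass 70% of its speed; a pose out of reach is approached as far as the arm can. A call with a number of a shift or a turn outside -1 to 1 is refused whole. A call with a gripper value outside its range is refused whole. The fingers move at their own pace and stop on an object; "squeeze" is the grip in N (left out, the last holds). Time passes only in rows, so rows that repeat a pose let the fingers close. It gives the time, the measured TCP pose, the force and the opening at its end, in the units of the state.
- monitor.read_state(): the state, without advancing time (a new reading comes with each control period).
- viewer.camera(name): name is "scene" or "top" or "wrist"; returns a dict with "color" (400x640x3 uint8, red, green, blue), "depth" (400x640 float32, m along the optical axis (not along the pixel's ray), 0 where there is no reading), "camera_matrix" (3x3 intrinsics, pixels), "xyz" and "rotation" of the camera in the world. Camera axes: x right, y down, z forward; pixel columns grow to the right and rows downward; lengths in m; the calibration is good to about 2 mm. A picture is of the moment at which its call begins.
- workorder.close_job(): hands the job in, once; it reports no verdict.
Trained networks look in the newest picture that a camera, given by its name, has taken for a name from the list of things; names that differ only in an ending like _2 or _b are one class to them, and where a whole thing is asked for, a point or a joint stands for the part that bears it (a point fixed in the world has none). Each returns a list of dicts, best first, with "confidence" (0 to 1); they miss things now and then, are a little off and sometimes report something else, mostly with a low value. They report only what shows in the picture. A call takes as long as a camera call. They do not tell look-alikes from the thing itself.
- nets.find_in(label, camera): "centre" ([x, y, z] in m, in world coordinates, good to about 4 mm: the middle of the surface that is visible of it).
- nets.regions_of(label, camera): "region" (400x640 bool, what is visible of it).
The state is a dict: "time": time; "joint_positions": joint angles; "joint_vel": joint speeds; "joint_torque": joint torques, N m; "ee_pos": TCP position; "eef_rot": TCP orientation; "ft_force": force on the tool from outside, world axes, zero at the start; "torque": the same for the moment, N m; "width": finger opening in m.
Only numpy, scipy, OpenCV 4.12 (cv2) and the standard library are available. Lean on these libraries where they do the work, as an engineer would, in place of code of your own. Each camera call takes 0.05 s, during which the arm holds its last target.

### The job

The slotted carrier plate on the indexing stand has been knocked round and is riding on top of its three locating balls: push it round, for instance by its orange ears, until it drops fully home, all three balls in its slots and the plate lying flat under its spring. Also turn the stand's clicking swivel until its crank points at the yellow peg and rests there in its click. Do not disturb the other things on the bench, and leave everything released and at rest.

Things in the scene. Friction and masses are not known exactly. Their poses are not given: they have to be found in the camera images.
- stand: Indexing stand for model chassis, fixed to the bench, yaw up to 0.6 rad either way. Grey foot 160 mm dia, 12 mm high; a detent block, 32 mm high, reaches to 113 mm from the axis on its +x side. Origin: centre of its underside, on the swivel's axis, at bench height; z up.
- swivel (a joint): Swivel angle (rad, anticlockwise from above, -2.4 to 2.4). Starts at 0. Clicks in 12 steps a turn: rests only at multiples of pi/6. At 0 the crank points along the stand's -x, at q along direction pi + q in the stand's frame. The click resists with about 0.7 N m (6 to 9 N at the knob); past half a step it snaps on to the next. Swivel: dark disc 128 mm dia, its top 44 mm above the bench.
- knob (a point): On the axis of the crank knob, 68 mm above the bench. Knob: upright black post with an orange band, 18 mm dia, from 44 to 92 mm above the bench, 108 mm from the swivel's axis, at the end of a flat crank bar 16 mm wide (36 to 44 mm above the bench). Turns with the swivel.
- seat (a point): On the swivel's axis, 59.9 mm above the bench, turning with the swivel: where the plate's origin lies when home. Its x axis points away from the knob. Three steel balls, 20 mm dia, stand on the disc, centres 6.6 mm below this point, 42 mm from the axis, at 0, 120 and 240 deg from this x axis.
- nut (a point): Top of the centre post, 113 mm above the bench: post 14 mm dia on the swivel's axis, brass nut 24 mm dia on top. Below the nut a coil spring presses a steel cap (40 mm dia, lying on the plate) down on the plate with 6 to 8 N.
- plate: Loose aluminium plate, 8 mm thick, 0.35 kg, body radius 64 mm, captive on the centre post (2.5 mm of play all round). Origin: centre of its underside; z up. Three slots 15 mm wide, 20 to 56 mm from the centre, at 0, 120 and 240 deg from its x axis; home with a ball in each slot, at any of the three 120 deg turns, 3.4 mm lower than riding on the balls as at the start, 15 to 60 deg off the nearest home.
- ear (a point): Half-way up the plate, in the middle of one of its three orange ears, 72 mm from the plate's centre at 60 deg from its x axis; the others are at 180 and 300 deg. Ears: 22 mm wide, 8 mm thick, from the body out to 84 mm. 3 to 6 N sideways on an ear turns the plate, and the swivel's click holds against that; within about 3 deg of home the spring and slot edges draw the plate in.
- yellow_peg: Fixed upright yellow peg, 18 mm dia, 70 mm high on a 32 mm dia foot; origin at its foot's centre on the bench, 150 mm from the swivel's axis, on one of the swivel's click directions (which peg stands where varies). The crank must point at this one: the knob is then 42 mm from the peg's axis.
- green_peg: Fixed upright green peg, 18 mm dia, 70 mm high on a 32 mm dia foot; origin at its foot's centre on the bench, 150 mm from the swivel's axis, on one of the swivel's click directions (which peg stands where varies).
- blue_peg: Fixed upright blue peg, 18 mm dia, 70 mm high on a 32 mm dia foot; origin at its foot's centre on the bench, 150 mm from the swivel's axis, on one of the swivel's click directions (which peg stands where varies).
- wheel: Bystander: small black model-car wheel lying flat, 67 mm dia, 30 mm high; origin at its underside's centre.
- tape: Bystander: roll of black tape standing on its flat side, 72 mm dia, 45 mm high; origin at its underside's centre.
- jar: Bystander: jar with red lid, 64 mm dia, 75 mm high; origin at its underside's centre.
- can: Bystander: tall slim bottle with a blue label and white cap, 52 mm dia, 180 mm high: it stands close, so keep the gripper's body off it; origin at its underside's centre.
- spool: Bystander: grey wire spool, 52 mm dia, 40 mm high; origin at its underside's centre.
- motor: Bystander: small dark motor standing upright, 36 mm dia, 62 mm high with its shaft; origin at its underside's centre.
- screw_tray: Bystander: clear open tray 60 x 85 mm, 25 mm high; origin at its underside's centre.
- screwdriver: Bystander: red-handled screwdriver lying along its x axis, 170 mm long; origin on its axis line for the lying tool.
Mind the look-alikes: they are no part of the job. What is meant by the plate is not purple, and is the larger of those in its own colour.

How it is judged:
By the outcome, as a careful person would: the job done as asked, in the order asked, and still so for the second after the job is handed in, with the robot touching nothing.
It also fails if it takes over 58 s, if anything falls off the work surface, if the arm or the gripper's body presses on something with over 40 N, if the wrist force passes 120 N, or if a joint passes its speed limit or range.

## Working session

There is one attempt and no reset: what is moved stays moved. The work goes in short steps, Python scripts to look and compute and a tool call to move; the robot and the scene stay as the last step left them, time stands still between calls to the robot, and variables do not carry over. Pictures are saved under pics/ and viewed, and the job is handed in when it is done.

Besides the shell and the picture viewer there is one more tool, called after "Emit:" as name(argument=value, ...) on one line, values as JSON. drive_tool: Moves the arm, as the interface text tells. Its arguments: {"type":"object","properties":{"plan":{"type":"array","items":{"type":"object","properties":{"rx":{"type":"number","minimum":-1,"maximum":1},"ry":{"type":"number","minimum":-1,"maximum":1},"rz":{"type":"number","minimum":-1,"maximum":1},"x":{"type":"number","minimum":-1,"maximum":1},"y":{"type":"number","minimum":-1,"maximum":1},"z":{"type":"number","minimum":-1,"maximum":1},"fingers":{"type":"number"}}}},"squeeze":{"type":"number"}},"required":["plan"]}

```bash
mkdir -p pics; cat > h.py <<'E'
import numpy as np, cv2
from bench import monitor, viewer, workorder, nets, r
def shot(cam,name):
    c=viewer.camera(cam); cv2.imwrite(f'pics/{name}.png',c['color'][:,:,::-1]); return c
def px2w(c,u,v,z=None):
    K=np.array(c['camera_matrix']);R=np.array(c['rotation']);t=np.array(c['xyz'])
    if R.shape!=(3,3):
        from scipy.spatial.transform import Rotation; R=Rotation.from_quat(R).as_matrix()
    d=np.linalg.inv(K)@np.array([u,v,1.])
    if z is None: return R@(d*c['depth'][int(v),int(u)])+t
    w=R@d; return t+w*(z-t[2])/w[2]
E
python3 - <<'E'
from h import *
s=monitor.read_state(); print(s['time'],s['ee_pos'],s['eef_rot'],r.grip_depth)
for n in ['scene','top']:
    c=shot(n,n+'0'); print(n,c['xyz'],np.array(c['rotation']).round(3).tolist(),c['camera_matrix'][0][0])
    for l in ['stand','swivel','knob','nut','plate','ear','yellow_peg','green_peg','blue_peg','wheel','tape','jar','can','spool','motor','screw_tray','screwdriver']:
        print(l,[(np.round(d['centre'],3).tolist(),round(d['confidence'],2)) for d in nets.find_in(l,n)][:4])
print(monitor.read_state()['time'])
E
```

```text
0.0 [ 0.24486914 -0.57469722  0.29141614] [ 9.79784765e-01  2.00053098e-01 -1.99255627e-04 -7.29548377e-04] 0.051
scene [1.32265738 0.39638718 0.75532195] [0.484, 0.753, -0.369, -0.248] 427.52557334631086
stand [([0.599, 0.1, 0.071], 0.65)]
swivel [([0.602, 0.116, 0.041], 0.81)]
knob [([0.601, 0.118, 0.042], 0.77), ([0.49, -0.01, 0.03], 0.35), ([0.633, -0.047, 0.024], 0.32)]
nut [([0.603, 0.109, 0.045], 0.81), ([0.52, -0.122, 0.009], 0.68)]
plate [([0.369, -0.077, 0.004], 0.96), ([0.317, 0.334, 0.005], 0.86), ([0.593, 0.098, 0.074], 0.64)]
ear [([0.311, 0.334, 0.005], 0.75), ([0.366, -0.066, 0.004], 0.7), ([0.596, 0.103, 0.071], 0.56)]
yellow_peg [([0.633, -0.048, 0.023], 0.53)]
green_peg [([0.487, -0.01, 0.031], 0.69), ([0.419, 0.07, 0.054], 0.69)]
blue_peg [([0.626, 0.243, 0.03], 0.68), ([0.717, -0.053, 0.02], 0.45)]
wheel [([0.747, 0.231, 0.031], 0.91), ([0.771, 0.092, 0.038], 0.39), ([0.719, -0.056, 0.023], 0.25)]
tape [([0.772, 0.09, 0.041], 0.67), ([0.414, 0.07, 0.054], 0.19)]
jar [([0.417, 0.069, 0.051], 0.75)]
can [([0.64, 0.316, 0.09], 0.81)]
spool [([0.498, 0.313, 0.043], 0
[... 547 characters left out ...]
0.74), ([0.305, 0.329, 0.006], 0.71)]
ear [([0.301, 0.33, 0.008], 0.9), ([0.574, 0.087, 0.068], 0.85), ([0.367, -0.072, 0.008], 0.82)]
yellow_peg [([0.623, -0.048, 0.016], 0.65)]
green_peg [([0.482, -0.009, 0.009], 0.61), ([0.398, 0.059, 0.076], 0.46)]
blue_peg [([0.616, 0.235, 0.02], 0.48)]
wheel [([0.734, 0.219, 0.027], 0.9), ([0.701, -0.066, 0.022], 0.66)]
tape [([0.775, 0.091, 0.047], 0.74), ([0.482, -0.011, 0.007], 0.16)]
jar [([0.402, 0.058, 0.074], 0.84)]
can [([0.612, 0.301, 0.117], 0.88), ([0.583, 0.089, 0.03], 0.58)]
spool [([0.494, 0.294, 0.039], 0.78)]
motor [([0.419, 0.172, 0.051], 0.73)]
screw_tray [([0.534, -0.127, -0.0], 0.78)]
screwdriver [([0.702, -0.068, 0.023], 0.93)]
1.8
```

View pics/top0.png

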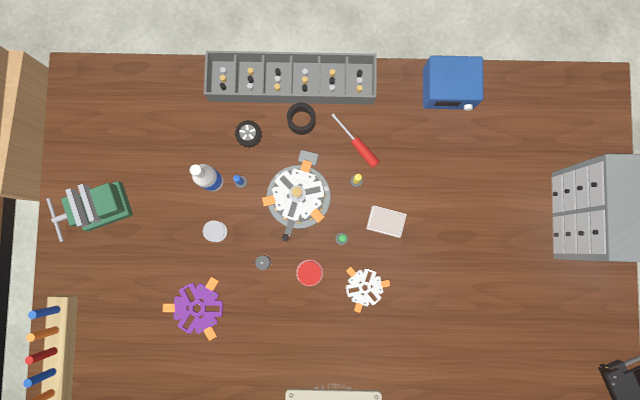

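View pics/scene0.png

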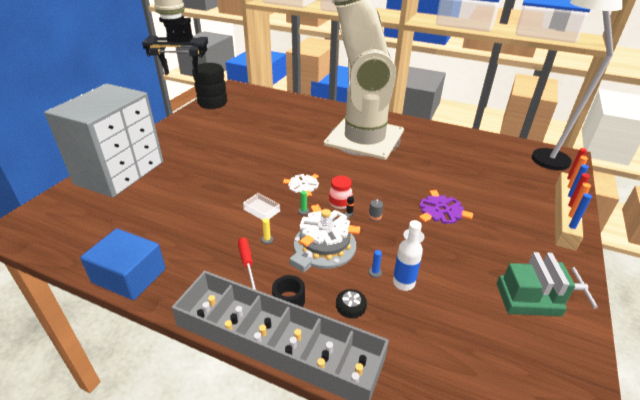

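```bash
python3 - <<'E'
from h import *
a=cv2.imread('pics/top0.png'); print(a.shape)
cv2.imwrite('pics/top0c.png',cv2.resize(a[90:270,200:420],None,fx=3.5,fy=3.3,interpolation=cv2.INTER_CUBIC)[:600,:800])
a=cv2.imread('pics/scene0.png')
cv2.imwrite('pics/scene0c.png',cv2.resize(a[100:280,210:430],None,fx=3.5,fy=3.3,interpolation=cv2.INTER_CUBIC)[:600,:800])
E
```

```text
(400, 640, 3)
```

View pics/top0c.png

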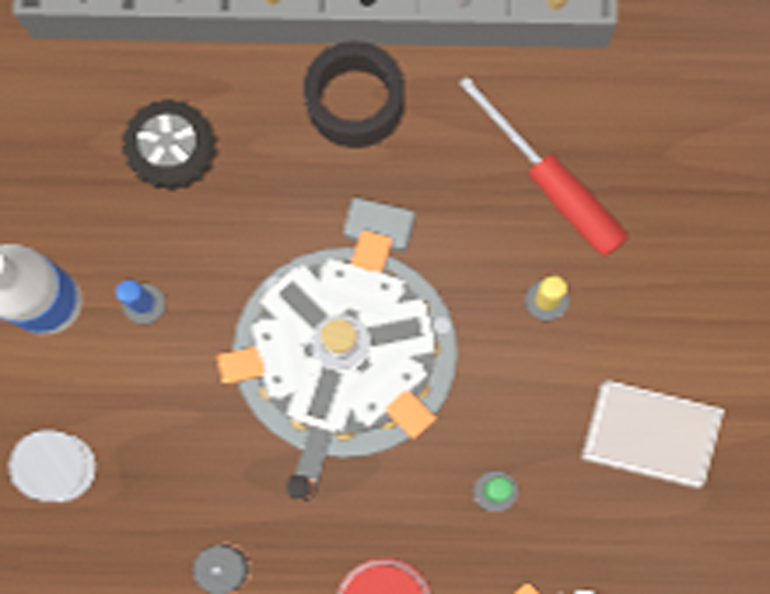

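View pics/scene0c.png

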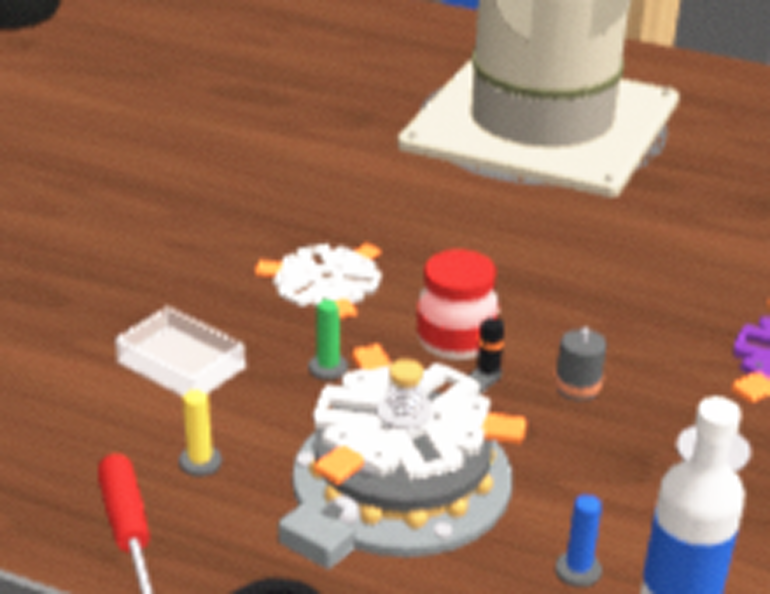

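```bash
cat > m.py <<'E'
from h import *
def measure(c):
    im=c['color']; hsv=cv2.cvtColor(im,cv2.COLOR_RGB2HSV)
    out={}
    def comps(lo,hi,amin=15):
        m=cv2.inRange(hsv,lo,hi); n,l,st,ce=cv2.connectedComponentsWithStats(m)
        return [(ce[i],st[i,4]) for i in range(1,n) if st[i,4]>=amin]
    return comps
E
python3 - <<'E'
from m import *
c=viewer.camera('top'); comps=measure(c)
print('orange')
for ce,a in comps((8,110,180),(18,255,255)):
    if 250<ce[0]<340 and 140<ce[1]<250: print(ce.round(1),a,px2w(c,*ce,z=.071).round(4), px2w(c,ce[0],ce[1]).round(4))
for n,lo,hi in [('y',(22,120,100),(32,255,255)),('g',(60,80,60),(85,255,255)),('b',(105,150,60),(120,255,255))]:
    for ce,a in comps(lo,hi,5):
        if 180<ce[0]<400 and 120<ce[1]<260: print(n,ce.round(1),a,px2w(c,*ce,z=.07).round(4),px2w(c,*ce).round(4))
print('nut',px2w(c,297.1,192.1,z=.113))
print('knob',px2w(c,285,237.5,z=.092))
im=c['color']
a=im[150:250,255:375,::-1]
cv2.imwrite('pics/t1.png',cv2.resize(a,None,fx=6.5,fy=6,interpolation=cv2.INTER_CUBIC))
d=c['depth']
pts=np.array([[px2w(c,u,v) for u in range(255,375)] for v in range(150,250)])
z=pts[...,2]
# disc foot z ~ .012 ring : fit circle
m=(abs(z-.012)<.004); P=pts[m][:,:2]; P=P[np.hypot(*(P-[.575,.09]).T)<.09]; print(len(P),(P.max(0)+P.min(0))/2)
m=(z>.106); P=pts[m]; print('nut',len(P),P.mean(0), z.max())
m=(z>.085)&(z<.1)
P=pts[m];print('knob',P[np.hypot(*(P[:,:2]-[.575,.09]).T)>.08].mean(0))
for q,(v0,v1,u0,u1) in dict(y=(172,190,345,368),g=(230,248,332,352)).items():
    P=np.array([px2w(c,u,v) for v in range(v0,v1) for u in range(u0,u1)]);P=P[P[:,2]>.06]; print(q,len(P),P.mean(0))
P=np.array([px2w(c,u,v) for v in range(170,190) for u in range(228,250)]);P=P[P[:,2]>.06]; print('b',len(P),P.mean(0))
E
```

```text
orange
[305.8 165.6] 100 [0.6512 0.0769 0.071 ] [0.6515 0.077  0.0689]
[267.7 200.2] 109 [0.5667 0.1653 0.071 ] [0.5666 0.1651 0.0722]
[317.1 215.2] 114 [0.5333 0.0476 0.071 ] [0.5333 0.0476 0.0703]
y [357.2 178.4] 45 [ 0.623  -0.0462  0.07  ] [ 0.6225 -0.0459  0.0736]
g [342. 238.] 43 [ 0.4808 -0.0121  0.07  ] [ 0.4809 -0.0123  0.065 ]
b [236.6 176. ] 7 [0.6233 0.2412 0.07  ] [0.6233 0.2412 0.0698]
nut [0.58244492 0.09399775 0.113     ]
knob [0.47882893 0.12055189 0.092     ]
642 [0.58403506 0.09541193]
nut 133 [0.5363722  0.07444468 0.51636754] 1.2310284126317603
knob [0.47938899 0.11986776 0.0907243 ]
y 46 [ 0.62281732 -0.04616533  0.09362803]
g 47 [ 0.48156199 -0.01344765  0.06892258]
b 47 [0.61154443 0.23170765 0.11828133]
```

View pics/t1.png

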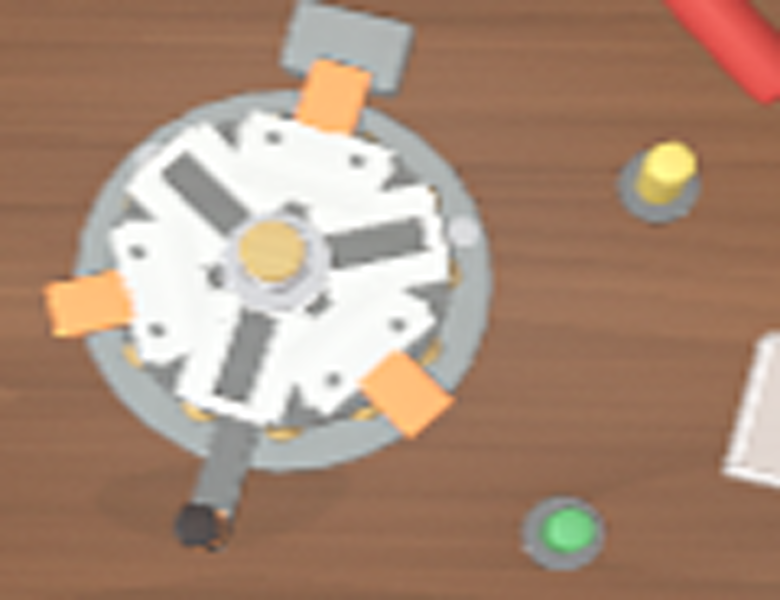

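```bash
cat > go.py <<'E'
from h import *
from scipy.spatial.transform import Rotation as Ro
A=np.array([.583,.0955])
def pose(x,y,z,yaw_y):  # yaw_y: direction of tool y in deg, tool z down
    a=np.radians(yaw_y); ty=np.array([np.cos(a),np.sin(a),0]); tz=np.array([0,0,-1.]); tx=np.cross(ty,tz)
    return np.array([x,y,z]),Ro.from_matrix(np.c_[tx,ty,tz])
def polar(r,th,z,yaw=None):
    t=np.radians(th); return pose(A[0]+r*np.cos(t),A[1]+r*np.sin(t),z,th+90 if yaw is None else yaw)
def rows(p0,R0,targets):
    for p,R in targets:
        d=R0.inv().apply(p-p0); v=(R0.inv()*R).as_rotvec()/(2*np.pi)
        print('{"x":%.4f,"y":%.4f,"z":%.4f,"rx":%.4f,"ry":%.4f,"rz":%.4f}'%(*d,*v))
def cur():
    s=monitor.read_state(); print('t',round(s['time'],2),np.round(s['ee_pos'],4),np.round(s['ft_force'],1),round(s['width'],4),np.round(s['joint_positions'],2).tolist())
    R=Ro.from_quat(s['eef_rot']); ty=R.as_matrix()[:,1]; print('yaw_y',np.degrees(np.arctan2(ty[1],ty[0])),'tz',R.as_matrix()[:,2].round(4)); return np.array(s['ee_pos']),R
E
python3 - <<'E'
from go import *
p,R=cur()
rows(p,R,[pose(.45,-.25,.28,0),polar(.079,-16,.2),polar(.079,-16,.122)])
E
```

```text
t 1.85 [ 0.245  -0.575   0.2923] [1.3 0.1 0.3] 0.0871 [1.15, 0.33, -0.06, 1.46, 0.02, 1.35, -0.09]
yaw_y -66.92159982238232 tz [ 0.e+00 -1.e-04 -1.e+00]
{"x":0.3160,"y":-0.2186,"z":0.0123,"rx":0.0000,"ry":0.0000,"rz":-0.1859}
{"x":0.6351,"y":-0.4345,"z":0.0923,"rx":0.0000,"ry":0.0000,"rz":-0.3914}
{"x":0.6351,"y":-0.4345,"z":0.1703,"rx":0.0000,"ry":0.0000,"rz":-0.3914}
```

Emit:
drive_tool(plan=[{"x": 0.316,"y": -0.2186,"z": 0.01,"rz": -0.186,"fingers": 0.42},{"x": 0.316,"y": -0.2186,"z": 0.01,"rz": -0.186,"fingers": 0.42},{"x": 0.316,"y": -0.2186,"z": 0.01,"rz": -0.186,"fingers": 0.42},{"x": 0.316,"y": -0.2186,"z": 0.01,"rz": -0.186,"fingers": 0.42},{"x": 0.316,"y": -0.2186,"z": 0.01,"rz": -0.186,"fingers": 0.42},{"x": 0.6351,"y": -0.4345,"z": 0.0923,"rz": -0.3914,"fingers": 0.42},{"x": 0.6351,"y": -0.4345,"z": 0.0923,"rz": -0.3914,"fingers": 0.42},{"x": 0.6351,"y": -0.4345,"z": 0.0923,"rz": -0.3914,"fingers": 0.42},{"x": 0.6351,"y": -0.4345,"z": 0.0923,"rz": -0.3914,"fingers": 0.42},{"x": 0.6351,"y": -0.4345,"z": 0.0923,"rz": -0.3914,"fingers": 0.42},{"x": 0.6351,"y": -0.4345,"z": 0.0923,"rz": -0.3914,"fingers": 0.42},{"x": 0.6351,"y": -0.4345,"z": 0.0923,"rz": -0.3914,"fingers": 0.42}], squeeze=40)

```text
validation failed for argument at $.pl...
```

```bash
python3 - <<'E'
from go import *
p,R=cur()
rows(p,R,[polar(.079,-16,.2),polar(.079,-16,.122)])
E
```

```text
t 1.85 [ 0.245  -0.575   0.2923] [1.3 0.1 0.3] 0.0871 [1.15, 0.33, -0.06, 1.46, 0.02, 1.35, -0.09]
yaw_y -66.92159982238232 tz [ 0.e+00 -1.e-04 -1.e+00]
{"x":0.6351,"y":-0.4345,"z":0.0923,"rx":0.0000,"ry":0.0000,"rz":-0.3914}
{"x":0.6351,"y":-0.4345,"z":0.1703,"rx":0.0000,"ry":0.0000,"rz":-0.3914}
```

Emit:
drive_tool(plan=[{"rx": 0,"ry": 0,"rz": -0.186,"x": 0.316,"y": -0.219,"z": 0.01,"fingers": 0.42},{"rx": 0,"ry": 0,"rz": -0.186,"x": 0.316,"y": -0.219,"z": 0.01,"fingers": 0.42}], squeeze=40)

```text
time: 2.1
ee_pos: [0.3121, -0.4681, 0.2889]
eef_rot: [0.924, 0.381, 0.0, 0.0]
ft_force: [2.4, 0.3, 0.9]
width: 0.0739
```

```bash
python3 - <<'E'
from go import *
p,R=cur()
rows(p,R,[pose(.45,-.25,.28,0),polar(.079,-16,.2),polar(.079,-16,.122)])
E
```

```text
t 2.1 [ 0.3121 -0.4681  0.2889] [2.4 0.3 0.9] 0.0739 [1.06, 0.2, -0.18, 1.63, 0.04, 1.31, 0.08]
yaw_y -45.15923973630301 tz [ 2.e-04 -2.e-04 -1.e+00]
{"x":0.2515,"y":-0.0574,"z":0.0089,"rx":0.0000,"ry":0.0000,"rz":-0.1254}
{"x":0.6280,"y":-0.1396,"z":0.0888,"rx":0.0000,"ry":0.0000,"rz":-0.3310}
{"x":0.6280,"y":-0.1397,"z":0.1668,"rx":0.0000,"ry":0.0000,"rz":-0.3310}
```

Emit:
drive_tool(plan=[{"rx": 0,"ry": 0,"rz": -0.331,"x": 0.628,"y": -0.14,"z": 0.089,"fingers": 0.42},{"rx": 0,"ry": 0,"rz": -0.331,"x": 0.628,"y": -0.14,"z": 0.089,"fingers": 0.42},{"rx": 0,"ry": 0,"rz": -0.331,"x": 0.628,"y": -0.14,"z": 0.089,"fingers": 0.42},{"rx": 0,"ry": 0,"rz": -0.331,"x": 0.628,"y": -0.14,"z": 0.089,"fingers": 0.42},{"rx": 0,"ry": 0,"rz": -0.331,"x": 0.628,"y": -0.14,"z": 0.089,"fingers": 0.42},{"rx": 0,"ry": 0,"rz": -0.331,"x": 0.628,"y": -0.14,"z": 0.089,"fingers": 0.42},{"rx": 0,"ry": 0,"rz": -0.331,"x": 0.628,"y": -0.14,"z": 0.089,"fingers": 0.42},{"rx": 0,"ry": 0,"rz": -0.331,"x": 0.628,"y": -0.14,"z": 0.089,"fingers": 0.42},{"rx": 0,"ry": 0,"rz": -0.331,"x": 0.628,"y": -0.14,"z": 0.089,"fingers": 0.42},{"rx": 0,"ry": 0,"rz": -0.331,"x": 0.628,"y": -0.14,"z": 0.089,"fingers": 0.42},{"rx": 0,"ry": 0,"rz": -0.331,"x": 0.628,"y": -0.14,"z": 0.089,"fingers": 0.42},{"rx": 0,"ry": 0,"rz": -0.331,"x": 0.628,"y": -0.14,"z": 0.089,"fingers": 0.42}], squeeze=40)

```text
time: 3.6
ee_pos: [0.6608, 0.0736, 0.1992]
eef_rot: [0.139, 0.99, 0.001, -0.001]
ft_force: [0.3, -0.3, -0.1]
width: 0.0366
```

```bash
python3 - <<'E'
from go import *
p,R=cur()
rows(p,R,[polar(.079,-16,.2),polar(.079,-16,.122)])
c=shot('wrist','w1')
E
```

```text
t 3.6 [0.6608 0.0736 0.1992] [ 0.3 -0.3 -0.1] 0.0366 [0.34, 0.59, -0.74, 1.43, 0.4, 1.28, 0.86]
yaw_y 73.98820056783997 tz [-0.0012  0.0017 -1.    ]
{"x":0.0019,"y":-0.0004,"z":-0.0008,"rx":0.0002,"ry":-0.0003,"rz":-0.0000}
{"x":0.0017,"y":-0.0005,"z":0.0772,"rx":0.0002,"ry":-0.0003,"rz":-0.0000}
```

View pics/w1.png

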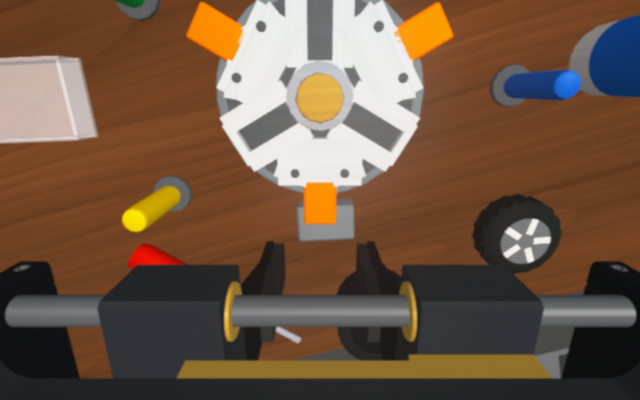

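```bash
python3 - <<'E'
from m import *
c=viewer.camera('wrist'); comps=measure(c)
print(c['xyz'])
L=[]
for ce,a in comps((8,180,180),(16,255,255),150):
    w=px2w(c,*ce,z=.0713); print(ce.round(1),a,w.round(4),px2w(c,*ce).round(4)); 
print(px2w(c,320,97,z=.113))
E
```

```text
[0.5806745  0.09475166 0.29286222]
[432.4  28.1] 244 [0.5666 0.1658 0.0713] [0.5666 0.1655 0.0721]
[205.7  30. ] 477 [0.5313 0.0404 0.0713] [0.5315 0.0405 0.072 ]
[320.5 208.8] 220 [0.6541 0.0736 0.0713] [0.6538 0.0736 0.0723]
[0.58424296 0.0935049  0.113     ]
```

```bash
sed -i 's/^A=.*/A=np.array([.5835,.0945])/' go.py; python3 - <<'E'
from go import *
p,R=cur()
rows(p,R,[polar(.079,-16,.15),polar(.079,-16,.122)])
print()
rows(*polar(.079,-16,.122),[polar(.079,-16-5*k,.122) for k in range(1,13)])
E
```

```text
t 3.7 [0.6607 0.0704 0.1998] [ 1.3 -1.  -0.8] 0.0367 [0.34, 0.59, -0.73, 1.43, 0.4, 1.28, 0.86]
yaw_y 73.57790820646875 tz [-4.e-04 -5.e-04 -1.e+00]
{"x":0.0019,"y":0.0019,"z":0.0498,"rx":-0.0001,"ry":-0.0000,"rz":-0.0012}
{"x":0.0019,"y":0.0019,"z":0.0778,"rx":-0.0001,"ry":-0.0000,"rz":-0.0012}

{"x":0.0003,"y":-0.0069,"z":0.0000,"rx":0.0000,"ry":0.0000,"rz":0.0139}
{"x":0.0012,"y":-0.0137,"z":0.0000,"rx":0.0000,"ry":0.0000,"rz":0.0278}
{"x":0.0027,"y":-0.0204,"z":0.0000,"rx":0.0000,"ry":0.0000,"rz":0.0417}
{"x":0.0048,"y":-0.0270,"z":0.0000,"rx":0.0000,"ry":0.0000,"rz":0.0556}
{"x":0.0074,"y":-0.0334,"z":0.0000,"rx":0.0000,"ry":0.0000,"rz":0.0694}
{"x":0.0106,"y":-0.0395,"z":0.0000,"rx":0.0000,"ry":0.0000,"rz":0.0833}
{"x":0.0143,"y":-0.0453,"z":0.0000,"rx":0.0000,"ry":0.0000,"rz":0.0972}
{"x":0.0185,"y":-0.0508,"z":0.0000,"rx":0.0000,"ry":0.0000,"rz":0.1111}
{"x":0.0231,"y":-0.0559,"z":0.0000,"rx":0.0000,"ry":0.0000,"rz":0.1250}
{"x":0.0282,"y":-0.0605,"z":0.0000,"rx":0.0000,"ry":0.0000,"rz":0.1389}
{"x":0.0337,"y":-0.0647,"z":0.0000,"rx":0.0000,"ry":0.0000,"rz":0.1528}
{"x":0.0395,"y":-0.0684,"z":0.0000,"rx":0.0000,"ry":0.0000,"rz":0.1667}
```

Emit:
drive_tool(plan=[{"rx": 0,"ry": 0,"rz": 0,"x": 0.001,"y": 0.0,"z": 0.05,"fingers": 0.42},{"rx": 0,"ry": 0,"rz": 0,"x": 0.001,"y": 0.0,"z": 0.05,"fingers": 0.42},{"rx": 0,"ry": 0,"rz": 0,"x": 0.001,"y": 0.0,"z": 0.065,"fingers": 0.42},{"rx": 0,"ry": 0,"rz": 0,"x": 0.001,"y": 0.0,"z": 0.078,"fingers": 0.42},{"rx": 0,"ry": 0,"rz": 0,"x": 0.001,"y": 0.0,"z": 0.078,"fingers": 0.42}])

```text
time: 4.32
ee_pos: [0.6595, 0.0712, 0.1214]
eef_rot: [0.142, 0.99, -0.0, -0.001]
ft_force: [-0.2, -0.0, -0.4]
width: 0.0367
```

```bash
python3 - <<'E'
from go import *
p,R=cur(); q=p[:2]-A; print(np.hypot(*q),np.degrees(np.arctan2(q[1],q[0])))
c=shot('wrist','w2')
E
```

```text
t 4.33 [0.6595 0.0712 0.1214] [-0.2 -0.  -0.4] 0.0367 [0.32, 0.66, -0.7, 1.5, 0.45, 1.15, 0.82]
yaw_y 73.70606102616483 tz [-1.1e-03 -3.0e-04 -1.0e+00]
0.07948832343678645 -17.04673061685489
```

View pics/w2.png

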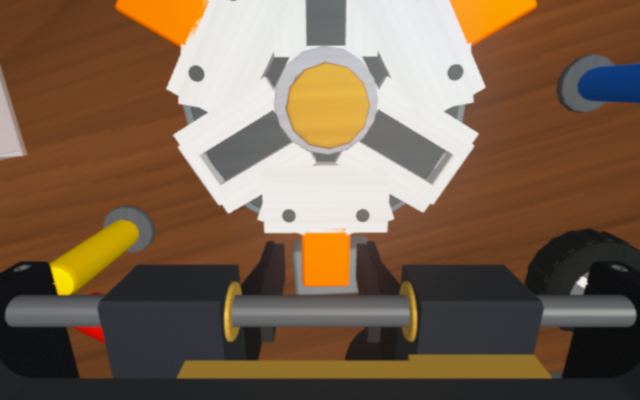

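Emit:
drive_tool(plan=[{"rx": 0,"ry": 0,"rz": 0.014,"x": 0.0,"y": -0.007,"z": 0,"fingers": 0.42},{"rx": 0,"ry": 0,"rz": 0.028,"x": 0.001,"y": -0.014,"z": 0,"fingers": 0.42},{"rx": 0,"ry": 0,"rz": 0.042,"x": 0.003,"y": -0.02,"z": 0,"fingers": 0.42},{"rx": 0,"ry": 0,"rz": 0.056,"x": 0.005,"y": -0.027,"z": 0,"fingers": 0.42},{"rx": 0,"ry": 0,"rz": 0.069,"x": 0.007,"y": -0.033,"z": 0,"fingers": 0.42},{"rx": 0,"ry": 0,"rz": 0.083,"x": 0.011,"y": -0.04,"z": 0,"fingers": 0.42},{"rx": 0,"ry": 0,"rz": 0.097,"x": 0.014,"y": -0.045,"z": 0,"fingers": 0.42},{"rx": 0,"ry": 0,"rz": 0.111,"x": 0.018,"y": -0.051,"z": 0,"fingers": 0.42},{"rx": 0,"ry": 0,"rz": 0.125,"x": 0.023,"y": -0.056,"z": 0,"fingers": 0.42},{"rx": 0,"ry": 0,"rz": 0.139,"x": 0.028,"y": -0.061,"z": 0,"fingers": 0.42},{"rx": 0,"ry": 0,"rz": 0.139,"x": 0.028,"y": -0.061,"z": 0,"fingers": 0.42}])

```text
time: 5.75
ee_pos: [0.616, 0.0207, 0.1228]
eef_rot: [0.547, 0.837, 0.0, 0.001]
ft_force: [0.1, 0.2, 0.0]
width: 0.0362
```

```bash
python3 - <<'E'
from go import *
p,R=cur(); q=p[:2]-A; print(np.hypot(*q),np.degrees(np.arctan2(q[1],q[0])))
c=shot('wrist','w3');shot('top','t3')
a=cv2.imread('pics/t3.png')[150:250,255:375]
cv2.imwrite('pics/t3c.png',cv2.resize(a,None,fx=6,fy=6,interpolation=cv2.INTER_CUBIC))
E
```

```text
t 5.75 [0.616  0.0207 0.1228] [0.1 0.2 0. ] 0.0362 [0.32, 0.52, -0.55, 1.64, 0.3, 1.07, 0.09]
yaw_y 23.71399088692143 tz [ 1.1e-03 -5.0e-04 -1.0e+00]
0.08063753159497268 -66.19870508550171
```

View pics/w3.png

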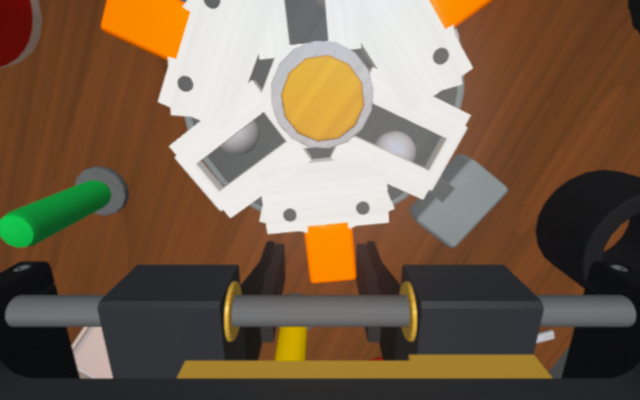

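View pics/t3c.png

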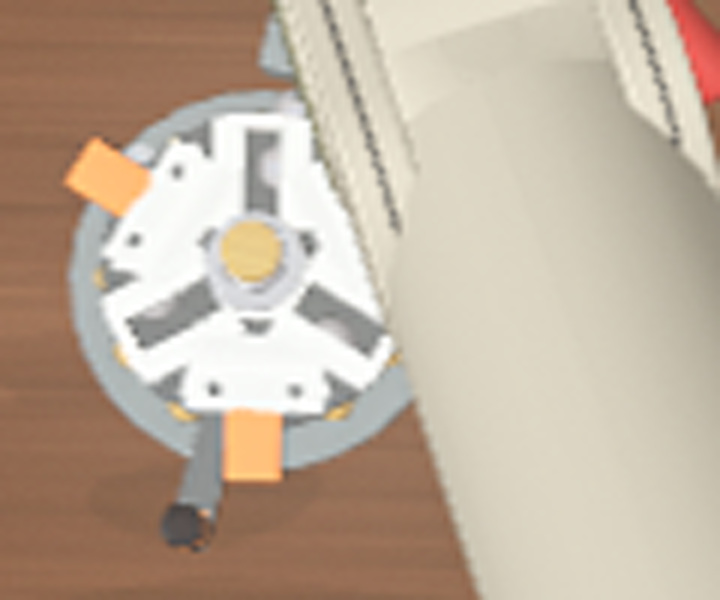

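```bash
python3 - <<'E'
from go import *
p,R=cur()
rows(p,R,[polar(.079,a,.122) for a in (-70,-73,-76,-78,-80)])
E
```

```text
t 5.85 [0.6162 0.0208 0.1225] [-0.2 -0.  -0.3] 0.0365 [0.32, 0.52, -0.56, 1.64, 0.3, 1.07, 0.09]
yaw_y 23.803781390894088 tz [ 8.e-04 -2.e-04 -1.e+00]
{"x":0.0018,"y":-0.0055,"z":0.0005,"rx":0.0001,"ry":0.0001,"rz":0.0106}
{"x":0.0022,"y":-0.0096,"z":0.0005,"rx":0.0001,"ry":0.0001,"rz":0.0189}
{"x":0.0028,"y":-0.0137,"z":0.0005,"rx":0.0001,"ry":0.0001,"rz":0.0272}
{"x":0.0033,"y":-0.0164,"z":0.0005,"rx":0.0001,"ry":0.0001,"rz":0.0328}
{"x":0.0039,"y":-0.0191,"z":0.0005,"rx":0.0001,"ry":0.0001,"rz":0.0383}
```

Emit:
drive_tool(plan=[{"rx": 0,"ry": 0,"rz": 0.011,"x": 0.001,"y": -0.006,"z": 0,"fingers": 0.42},{"rx": 0,"ry": 0,"rz": 0.019,"x": 0.002,"y": -0.01,"z": 0,"fingers": 0.42},{"rx": 0,"ry": 0,"rz": 0.027,"x": 0.003,"y": -0.014,"z": 0,"fingers": 0.42},{"rx": 0,"ry": 0,"rz": 0.027,"x": 0.003,"y": -0.014,"z": 0,"fingers": 0.42}])

```text
time: 6.35
ee_pos: [0.602, 0.0179, 0.1222]
eef_rot: [0.615, 0.788, 0.0, 0.0]
ft_force: [-0.7, 0.7, -0.7]
width: 0.0364
```

```bash
cat > look.py <<'E'
from go import *
import sys
n=sys.argv[1]
p,R=cur(); q=p[:2]-A; print(np.hypot(*q),np.degrees(np.arctan2(q[1],q[0])))
c=shot('wrist',n)
from m import measure
for ce,a in measure(c)((8,180,180),(16,255,255),150):
    print(ce.round(1),a,px2w(c,*ce).round(4))
P=np.array([px2w(c,u,v) for v in range(0,300,3) for u in range(100,540,3)])
col=np.array([c['color'][v,u] for v in range(0,300,3) for u in range(100,540,3)]).astype(int)
d=P[:,:2]-A;rr=np.hypot(*d.T)
m=(rr>.025)&(rr<.062)&(P[:,2]>.055)&(P[:,2]<.08)&(col.min(1)>200)
B=np.c_[d[m],np.ones(m.sum())]; s=np.linalg.lstsq(B,P[m,2],rcond=None)[0]; res=P[m,2]-B@s
k=abs(res)<.0015; s=np.linalg.lstsq(B[k],P[m,2][k],rcond=None)[0]
print('plate top plane: slope',s[:2].round(4),'z',s[2].round(4),k.sum())
E
python3 look.py w4
```

```text
t 6.35 [0.602  0.0179 0.1222] [-0.7  0.7 -0.7] 0.0364 [0.31, 0.49, -0.53, 1.68, 0.28, 1.05, -0.06]
yaw_y 14.06368068113547 tz [ 3.e-04 -2.e-04 -1.e+00]
0.07875457888547634 -76.42600491667278
[148.7  21.5] 1794 [0.5124 0.1068 0.0664]
[488.4  14.9] 872 [0.6375 0.1405 0.0677]
[  7.1 232.2] 223 [ 0.4075 -0.0362  0.006 ]
[331.4 265.7] 1037 [0.607  0.0228 0.0667]
plate top plane: slope [ 0.0006 -0.0019] z 0.0674 3866
```

View pics/w4.png

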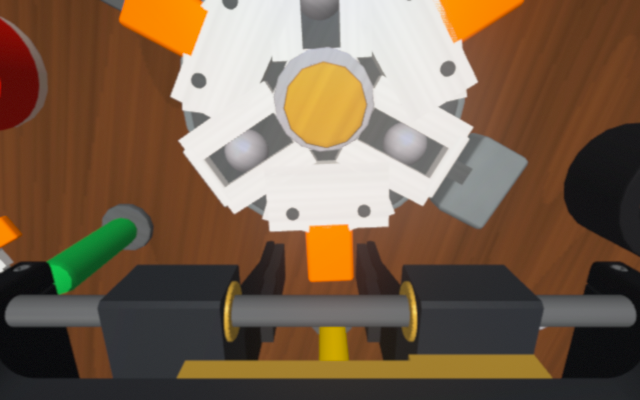

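```bash
python3 - <<'E'
from go import *
p,R=cur()
rows(p,R,[(p+[0,0,.08],R),pose(.4785,.1197,.205,-90),pose(.4785,.1197,.122,-90)])
E
```

```text
t 6.4 [0.6021 0.018  0.1222] [ 0.3 -0.4  1.1] 0.0365 [0.31, 0.49, -0.53, 1.68, 0.28, 1.05, -0.06]
yaw_y 14.092291993398808 tz [ 4.e-04 -1.e-04 -1.e+00]
{"x":-0.0000,"y":0.0000,"z":-0.0800,"rx":0.0000,"ry":0.0000,"rz":0.0000}
{"x":0.1287,"y":-0.0951,"z":-0.0829,"rx":0.0001,"ry":-0.0000,"rz":0.2891}
{"x":0.1288,"y":-0.0951,"z":0.0001,"rx":0.0001,"ry":-0.0000,"rz":0.2891}
```

Emit:
drive_tool(plan=[{"rx": 0,"ry": 0,"rz": 0,"x": 0,"y": 0,"z": -0.04,"fingers": 0.42},{"rx": 0,"ry": 0,"rz": 0,"x": 0,"y": 0,"z": -0.083,"fingers": 0.42},{"rx": 0,"ry": 0,"rz": 0.029,"x": 0.013,"y": -0.01,"z": -0.083,"fingers": 0.42},{"rx": 0,"ry": 0,"rz": 0.289,"x": 0.129,"y": -0.095,"z": -0.083,"fingers": 0.42},{"rx": 0,"ry": 0,"rz": 0.289,"x": 0.129,"y": -0.095,"z": -0.083,"fingers": 0.42},{"rx": 0,"ry": 0,"rz": 0.289,"x": 0.129,"y": -0.095,"z": -0.083,"fingers": 0.42},{"rx": 0,"ry": 0,"rz": 0.289,"x": 0.129,"y": -0.095,"z": -0.083,"fingers": 0.42},{"rx": 0,"ry": 0,"rz": 0.289,"x": 0.129,"y": -0.095,"z": -0.083,"fingers": 0.42},{"rx": 0,"ry": 0,"rz": 0.289,"x": 0.129,"y": -0.095,"z": -0.083,"fingers": 0.42},{"rx": 0,"ry": 0,"rz": 0.289,"x": 0.129,"y": -0.095,"z": -0.083,"fingers": 0.42},{"rx": 0,"ry": 0,"rz": 0.289,"x": 0.129,"y": -0.095,"z": -0.083,"fingers": 0.42},{"rx": 0,"ry": 0,"rz": 0.289,"x": 0.129,"y": -0.095,"z": -0.083,"fingers": 0.42}])

```text
time: 7.9
ee_pos: [0.4787, 0.1203, 0.2052]
eef_rot: [1.0, -0.002, 0.0, 0.0]
ft_force: [0.3, -0.5, 1.0]
width: 0.0361
```

Emit:
drive_tool(plan=[{"rx": 0,"ry": 0,"rz": 0,"x": 0,"y": 0,"z": 0,"fingers": 0.42},{"rx": 0,"ry": 0,"rz": 0,"x": 0,"y": 0,"z": 0,"fingers": 0.42}])

```text
time: 8.15
ee_pos: [0.4786, 0.1203, 0.205]
eef_rot: [1.0, 0.001, 0.0, 0.0]
ft_force: [0.8, 1.3, 0.2]
width: 0.0366
```

```bash
python3 look.py w5; python3 - <<'E'
from go import *
p,R=cur()
rows(p,R,[pose(.4785,.1197,.205,-90),pose(.4785,.1197,.122,-90)])
E
```

```text
t 8.15 [0.4786 0.1203 0.205 ] [0.8 1.3 0.2] 0.0366 [0.1, 0.15, -0.47, 1.89, 0.07, 1.12, -1.97]
yaw_y -89.84432013609796 tz [ 1.e-04 -1.e-04 -1.e+00]
0.10802235564828697 166.20451566588986
[487.1  18.8] 624 [0.6036 0.0206 0.067 ]
[333.5 167.7] 201 [0.5129 0.1106 0.0671]
plate top plane: slope [ 0.0003 -0.0022] z 0.0674 1589
t 8.2 [0.4786 0.1202 0.205 ] [ 0.7 -0.7  0.3] 0.0364 [0.1, 0.15, -0.47, 1.89, 0.07, 1.12, -1.97]
yaw_y -89.89349538227364 tz [ 1.e-04 -0.e+00 -1.e+00]
{"x":-0.0001,"y":0.0005,"z":0.0000,"rx":0.0000,"ry":-0.0000,"rz":0.0003}
{"x":-0.0001,"y":0.0005,"z":0.0830,"rx":0.0000,"ry":-0.0000,"rz":0.0003}
```

View pics/w5.png

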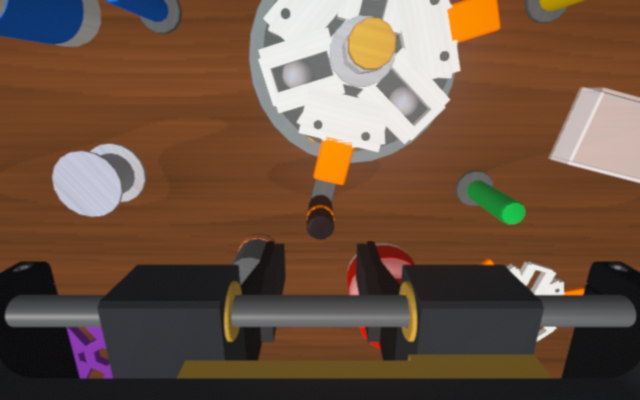

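Emit:
drive_tool(plan=[{"rx": 0,"ry": 0,"rz": 0,"x": 0,"y": 0,"z": 0.04,"fingers": 0.42},{"rx": 0,"ry": 0,"rz": 0,"x": 0,"y": 0,"z": 0.065,"fingers": 0.42},{"rx": 0,"ry": 0,"rz": 0,"x": 0,"y": 0,"z": 0.082,"fingers": 0.42},{"rx": 0,"ry": 0,"rz": 0,"x": 0,"y": 0,"z": 0.082,"fingers": 0.33},{"rx": 0,"ry": 0,"rz": 0,"x": 0,"y": 0,"z": 0.082,"fingers": 0.33}])

```text
time: 8.82
ee_pos: [0.4791, 0.1203, 0.1239]
eef_rot: [1.0, -0.0, 0.001, -0.0]
ft_force: [-0.3, -0.0, 0.9]
width: 0.0299
```

```bash
python3 look.py w6; python3 - <<'E'
from go import *
p,R=cur()
rows(p,R,[polar(.108,166.5+10*k,.122,-90+9*k) for k in range(1,8)])
E
```

```text
t 8.82 [0.4791 0.1203 0.1239] [-0.3 -0.   0.9] 0.0299 [0.08, 0.25, -0.46, 1.97, 0.14, 0.95, -2.02]
yaw_y -90.04713662512256 tz [ 1.4e-03  2.0e-04 -1.0e+00]
0.10754246878913772 166.1027545444516
[549.    5.2] 549 [0.5943 0.033  0.0684]
[338.5 205.8] 453 [0.5137 0.1114 0.0673]
[ 83.1 366.7] 260 [0.3692 0.2939 0.0087]
plate top plane: slope [ 0.0006 -0.0018] z 0.0674 2723
t 8.88 [0.4792 0.1203 0.124 ] [-0.1 -0.1  1.9] 0.0291 [0.08, 0.25, -0.46, 1.97, 0.14, 0.95, -2.02]
yaw_y -90.05909552923144 tz [ 1.7e-03  3.0e-04 -1.0e+00]
{"x":-0.0035,"y":0.0192,"z":0.0020,"rx":-0.0000,"ry":-0.0003,"rz":-0.0252}
{"x":-0.0030,"y":0.0380,"z":0.0020,"rx":0.0000,"ry":-0.0003,"rz":-0.0502}
{"x":0.0008,"y":0.0565,"z":0.0020,"rx":0.0000,"ry":-0.0003,"rz":-0.0752}
{"x":0.0077,"y":0.0740,"z":0.0020,"rx":0.0000,"ry":-0.0003,"rz":-0.1002}
{"x":0.0176,"y":0.0900,"z":0.0020,"rx":0.0001,"ry":-0.0003,"rz":-0.1252}
{"x":0.0301,"y":0.1041,"z":0.0021,"rx":0.0001,"ry":-0.0003,"rz":-0.1502}
{"x":0.0448,"y":0.1158,"z":0.0021,"rx":0.0001,"ry":-0.0003,"rz":-0.1752}
```

View pics/w6.png

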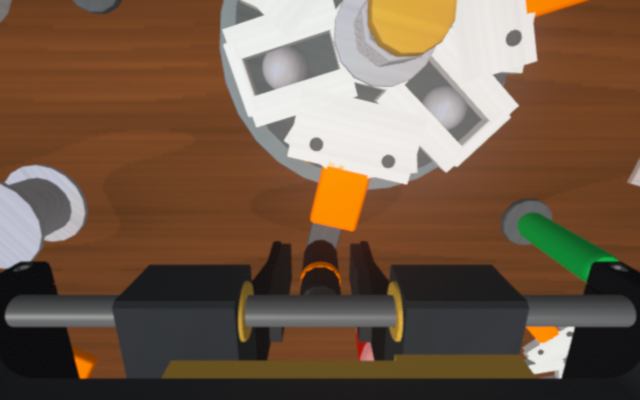

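```bash
python3 - <<'E'
from go import *
rows(*polar(.108,166.5,.122,-90),[polar(.108,166.5+5*k,.122,-90+4.5*k) for k in range(1,13)])
E
```

```text
{"x":-0.0018,"y":0.0092,"z":0.0000,"rx":0.0000,"ry":0.0000,"rz":-0.0125}
{"x":-0.0028,"y":0.0186,"z":0.0000,"rx":0.0000,"ry":0.0000,"rz":-0.0250}
{"x":-0.0029,"y":0.0280,"z":0.0000,"rx":0.0000,"ry":0.0000,"rz":-0.0375}
{"x":-0.0023,"y":0.0374,"z":0.0000,"rx":0.0000,"ry":0.0000,"rz":-0.0500}
{"x":-0.0008,"y":0.0467,"z":0.0000,"rx":0.0000,"ry":0.0000,"rz":-0.0625}
{"x":0.0015,"y":0.0559,"z":0.0000,"rx":0.0000,"ry":0.0000,"rz":-0.0750}
{"x":0.0045,"y":0.0648,"z":0.0000,"rx":0.0000,"ry":0.0000,"rz":-0.0875}
{"x":0.0084,"y":0.0734,"z":0.0000,"rx":0.0000,"ry":0.0000,"rz":-0.1000}
{"x":0.0129,"y":0.0816,"z":0.0000,"rx":0.0000,"ry":0.0000,"rz":-0.1125}
{"x":0.0182,"y":0.0895,"z":0.0000,"rx":0.0000,"ry":0.0000,"rz":-0.1250}
{"x":0.0241,"y":0.0968,"z":0.0000,"rx":0.0000,"ry":0.0000,"rz":-0.1375}
{"x":0.0307,"y":0.1036,"z":0.0000,"rx":0.0000,"ry":0.0000,"rz":-0.1500}
```

Emit:
drive_tool(plan=[{"rx": 0,"ry": 0,"rz": -0.0125,"x": -0.002,"y": 0.009,"z": 0,"fingers": 0.33},{"rx": 0,"ry": 0,"rz": -0.025,"x": -0.003,"y": 0.0185,"z": 0,"fingers": 0.33},{"rx": 0,"ry": 0,"rz": -0.0375,"x": -0.003,"y": 0.028,"z": 0,"fingers": 0.33},{"rx": 0,"ry": 0,"rz": -0.05,"x": -0.002,"y": 0.0375,"z": 0,"fingers": 0.33},{"rx": 0,"ry": 0,"rz": -0.0625,"x": -0.001,"y": 0.0465,"z": 0,"fingers": 0.33},{"rx": 0,"ry": 0,"rz": -0.075,"x": 0.0015,"y": 0.056,"z": 0,"fingers": 0.33},{"rx": 0,"ry": 0,"rz": -0.0875,"x": 0.0045,"y": 0.065,"z": 0,"fingers": 0.33}])

```text
time: 9.75
ee_pos: [0.4834, 0.0557, 0.124]
eef_rot: [0.962, 0.272, 0.001, -0.0]
ft_force: [-1.5, 6.2, 0.4]
width: 0.0289
```

```bash
python3 look.py w7
```

```text
t 9.75 [0.4834 0.0557 0.124 ] [-1.5  6.2  0.4] 0.0289 [0.24, 0.24, -0.49, 1.98, 0.14, 0.95, -1.34]
yaw_y -58.4008796411752 tz [ 0.0016  0.0011 -1.    ]
0.10734487711365928 -158.82763655944805
[529.4   3.4] 259 [0.6243 0.0477 0.0674]
[330.1 204.3] 456 [0.516  0.0695 0.0675]
plate top plane: slope [ 0.0002 -0.0004] z 0.0674 2679
```

View pics/w7.png

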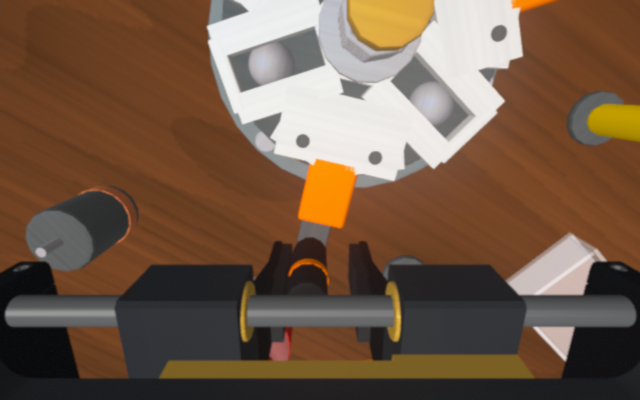

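```bash
python3 - <<'E'
from go import *
rows(*polar(.108,201.5,.122,-58.5),[polar(.108,201.5+5*k,.122,-58.5+4.5*k) for k in range(1,13)])
print()
rows(*polar(.108,261.5,.122,-4.5),[polar(.108,261.5+5*k,.122,-4.5+4.5*k) for k in range(1,6)])
E
```

```text
{"x":-0.0012,"y":0.0093,"z":0.0000,"rx":0.0000,"ry":0.0000,"rz":-0.0125}
{"x":-0.0016,"y":0.0188,"z":0.0000,"rx":0.0000,"ry":0.0000,"rz":-0.0250}
{"x":-0.0012,"y":0.0282,"z":0.0000,"rx":0.0000,"ry":0.0000,"rz":-0.0375}
{"x":-0.0000,"y":0.0375,"z":0.0000,"rx":0.0000,"ry":0.0000,"rz":-0.0500}
{"x":0.0020,"y":0.0467,"z":0.0000,"rx":0.0000,"ry":0.0000,"rz":-0.0625}
{"x":0.0049,"y":0.0557,"z":0.0000,"rx":0.0000,"ry":0.0000,"rz":-0.0750}
{"x":0.0085,"y":0.0644,"z":0.0000,"rx":0.0000,"ry":0.0000,"rz":-0.0875}
{"x":0.0128,"y":0.0728,"z":0.0000,"rx":0.0000,"ry":0.0000,"rz":-0.1000}
{"x":0.0179,"y":0.0807,"z":0.0000,"rx":0.0000,"ry":0.0000,"rz":-0.1125}
{"x":0.0236,"y":0.0882,"z":0.0000,"rx":0.0000,"ry":0.0000,"rz":-0.1250}
{"x":0.0300,"y":0.0951,"z":0.0000,"rx":0.0000,"ry":0.0000,"rz":-0.1375}
{"x":0.0369,"y":0.1015,"z":0.0000,"rx":0.0000,"ry":0.0000,"rz":-0.1500}

{"x":-0.0002,"y":0.0094,"z":0.0000,"rx":0.0000,"ry":0.0000,"rz":-0.0125}
{"x":0.0003,"y":0.0188,"z":0.0000,"rx":0.0000,"ry":0.0000,"rz":-0.0250}
{"x":0.0017,"y":0.0281,"z":0.0000,"rx":0.0000,"ry":0.0000,"rz":-0.0375}
{"x":0.0039,"y":0.0373,"z":0.0000,"rx":0.0000,"ry":0.0000,"rz":-0.0500}
{"x":0.0069,"y":0.0462,"z":0.0000,"rx":0.0000,"ry":0.0000,"rz":-0.0625}
```

Emit:
drive_tool(plan=[{"rx": 0,"ry": 0,"rz": -0.0125,"x": -0.001,"y": 0.0095,"z": 0,"fingers": 0.33},{"rx": 0,"ry": 0,"rz": -0.025,"x": -0.0015,"y": 0.019,"z": 0,"fingers": 0.33},{"rx": 0,"ry": 0,"rz": -0.0375,"x": -0.001,"y": 0.028,"z": 0,"fingers": 0.33},{"rx": 0,"ry": 0,"rz": -0.05,"x": 0,"y": 0.0375,"z": 0,"fingers": 0.33},{"rx": 0,"ry": 0,"rz": -0.0625,"x": 0.002,"y": 0.0465,"z": 0,"fingers": 0.33},{"rx": 0,"ry": 0,"rz": -0.075,"x": 0.005,"y": 0.0555,"z": 0,"fingers": 0.33},{"rx": 0,"ry": 0,"rz": -0.0875,"x": 0.0085,"y": 0.0645,"z": 0,"fingers": 0.33},{"rx": 0,"ry": 0,"rz": -0.1,"x": 0.013,"y": 0.073,"z": 0,"fingers": 0.33},{"rx": 0,"ry": 0,"rz": -0.1125,"x": 0.018,"y": 0.0805,"z": 0,"fingers": 0.33},{"rx": 0,"ry": 0,"rz": -0.125,"x": 0.0235,"y": 0.088,"z": 0,"fingers": 0.33},{"rx": 0,"ry": 0,"rz": -0.1375,"x": 0.03,"y": 0.095,"z": 0,"fingers": 0.33},{"rx": 0,"ry": 0,"rz": -0.15,"x": 0.037,"y": 0.1015,"z": 0,"fingers": 0.33}])

```text
time: 11.3
ee_pos: [0.5674, -0.0122, 0.1237]
eef_rot: [0.734, 0.679, -0.0, -0.0]
ft_force: [-6.4, 2.3, 6.4]
width: 0.0288
```

```bash
python3 look.py w8
```

```text
t 11.3 [ 0.5674 -0.0122  0.1237] [-6.4  2.3  6.4] 0.0288 [0.41, 0.42, -0.56, 1.77, 0.26, 1.02, -0.33]
yaw_y -4.497206449999923 tz [-6.e-04 -4.e-04 -1.e+00]
0.10794603323586922 -98.57513919699501
[321.2 206.8] 709 [0.5713 0.0201 0.0664]
[ 83.5 274.3] 225 [ 0.4062 -0.0357  0.0072]
plate top plane: slope [-0.0002 -0.0019] z 0.0673 2626
```

View pics/w8.png

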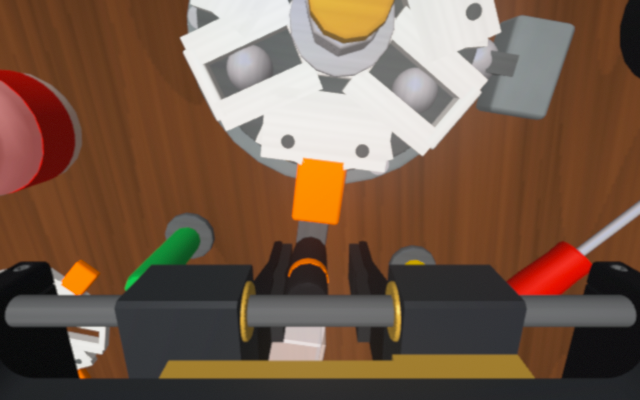

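Tool at 261.4°, knob between the fingers, still pushed. The last 25° follow.

Emit:
drive_tool(plan=[{"rx": 0,"ry": 0,"rz": -0.0125,"x": 0,"y": 0.0095,"z": 0,"fingers": 0.33},{"rx": 0,"ry": 0,"rz": -0.025,"x": 0,"y": 0.019,"z": 0,"fingers": 0.33},{"rx": 0,"ry": 0,"rz": -0.0375,"x": 0.0015,"y": 0.028,"z": 0,"fingers": 0.33},{"rx": 0,"ry": 0,"rz": -0.05,"x": 0.004,"y": 0.037,"z": 0,"fingers": 0.33},{"rx": 0,"ry": 0,"rz": -0.0625,"x": 0.007,"y": 0.046,"z": 0,"fingers": 0.33},{"rx": 0,"ry": 0,"rz": -0.0625,"x": 0.007,"y": 0.046,"z": 0,"fingers": 0.33},{"rx": 0,"ry": 0,"rz": -0.0625,"x": 0.007,"y": 0.046,"z": 0,"fingers": 0.42},{"rx": 0,"ry": 0,"rz": -0.0625,"x": 0.007,"y": 0.046,"z": 0,"fingers": 0.42}])

```text
time: 12.35
ee_pos: [0.6136, -0.0091, 0.1232]
eef_rot: [0.589, 0.808, -0.0, 0.0]
ft_force: [-0.7, 0.5, -0.5]
width: 0.0356
```

```bash
python3 look.py w9
```

```text
t 12.35 [ 0.6136 -0.0091  0.1232] [-0.7  0.5 -0.5] 0.0356 [0.41, 0.53, -0.61, 1.65, 0.34, 1.07, 0.02]
yaw_y 17.838335728308966 tz [ 2.e-04 -5.e-04 -1.e+00]
0.10787440809393026 -73.80446268530922
[326.6 202.7] 884 [0.6062 0.0253 0.0679]
[322.2 266.2] 168 [ 6.125e-01 -6.000e-04  7.730e-02]
plate top plane: slope [-0.0002 -0.0009] z 0.0674 2643
```

View pics/w9.png

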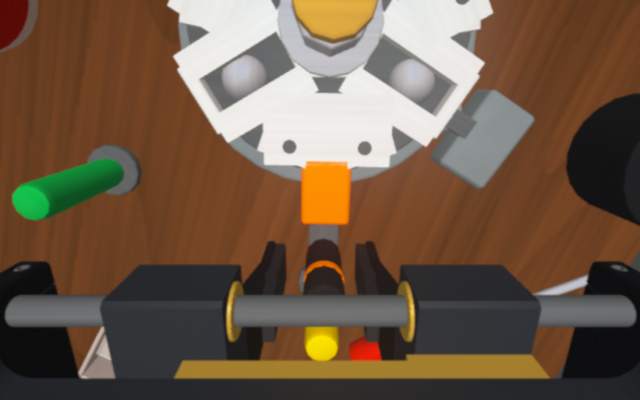

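Emit:
drive_tool(plan=[{"rx": 0,"ry": 0,"rz": 0,"x": 0,"y": 0,"z": -0.03,"fingers": 0.42},{"rx": 0,"ry": 0,"rz": 0,"x": 0,"y": 0,"z": -0.08,"fingers": 0.42},{"rx": 0,"ry": 0,"rz": 0,"x": 0,"y": 0,"z": -0.14,"fingers": 0.42},{"rx": 0,"ry": 0,"rz": 0,"x": 0.25,"y": -0.1,"z": -0.16,"fingers": 0.42},{"rx": 0,"ry": 0,"rz": 0,"x": 0.25,"y": -0.1,"z": -0.16,"fingers": 0.42},{"rx": 0,"ry": 0,"rz": 0,"x": 0.25,"y": -0.1,"z": -0.16,"fingers": 0.42},{"rx": 0,"ry": 0,"rz": 0,"x": 0.25,"y": -0.1,"z": -0.16,"fingers": 0.42},{"rx": 0,"ry": 0,"rz": 0,"x": 0.25,"y": -0.1,"z": -0.16,"fingers": 0.42},{"rx": 0,"ry": 0,"rz": 0,"x": 0.25,"y": -0.1,"z": -0.16,"fingers": 0.42},{"rx": 0,"ry": 0,"rz": 0,"x": 0.25,"y": -0.1,"z": -0.16,"fingers": 0.42}])

```text
time: 13.65
ee_pos: [0.4427, 0.1966, 0.2827]
eef_rot: [0.589, 0.808, -0.0, 0.0]
ft_force: [-0.3, -0.9, -0.0]
width: 0.0364
```

```bash
python3 - <<'E'
from go import *
cur()
c=shot('top','t9'); a=cv2.imread('pics/t9.png')
cv2.imwrite('pics/t9c.png',cv2.resize(a[90:290,180:420],None,fx=3,fy=3,interpolation=cv2.INTER_CUBIC))
P=np.array([px2w(c,u,v) for v in range(150,250) for u in range(255,375)])
col=c['color'][150:250,255:375].reshape(-1,3).astype(int)
d=P[:,:2]-A;rr=np.hypot(*d.T)
m=(rr>.025)&(rr<.062)&(P[:,2]>.055)&(P[:,2]<.08)&(col.min(1)>200)
B=np.c_[d[m],np.ones(m.sum())];s=np.linalg.lstsq(B,P[m,2],rcond=None)[0];print('top plane',s.round(4))
k=(P[:,2]>.08)&(P[:,2]<.1)&(rr>.09)&(rr<.125); q=P[k].mean(0);print('knob',q,k.sum(),np.degrees(np.arctan2(q[1]-A[1],q[0]-A[0])))
c=shot('scene','s9'); a=cv2.imread('pics/s9.png')
cv2.imwrite('pics/s9c.png',cv2.resize(a[130:330,180:430],None,fx=3,fy=3,interpolation=cv2.INTER_CUBIC))
E
```

```text
t 13.65 [0.4427 0.1966 0.2827] [-0.3 -0.9 -0. ] 0.0364 [0.3, 0.09, -0.84, 1.8, 0.07, 1.28, -0.25]
yaw_y 17.78320697645613 tz [-1.e-04 -4.e-04 -1.e+00]
top plane [-0.0004 -0.0027  0.0662]
knob [ 0.61467974 -0.00778008  0.09074   ] 49 -73.04633231071034
```

View pics/t9c.png

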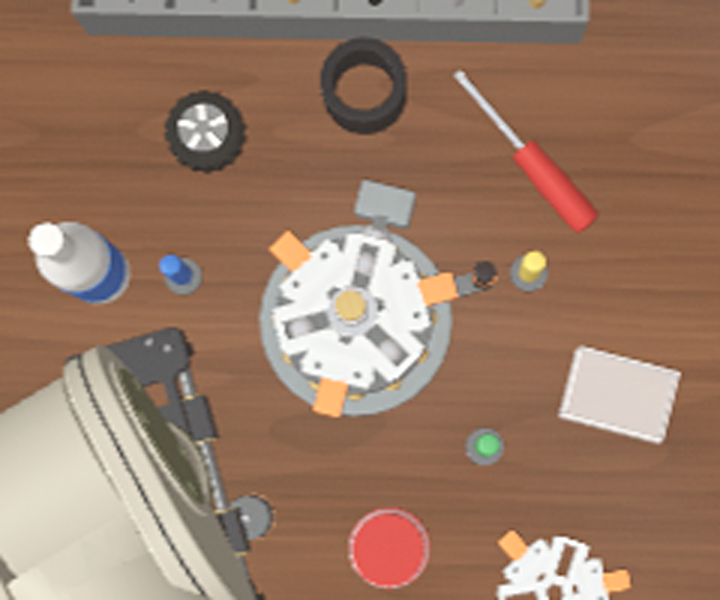

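View pics/s9c.png

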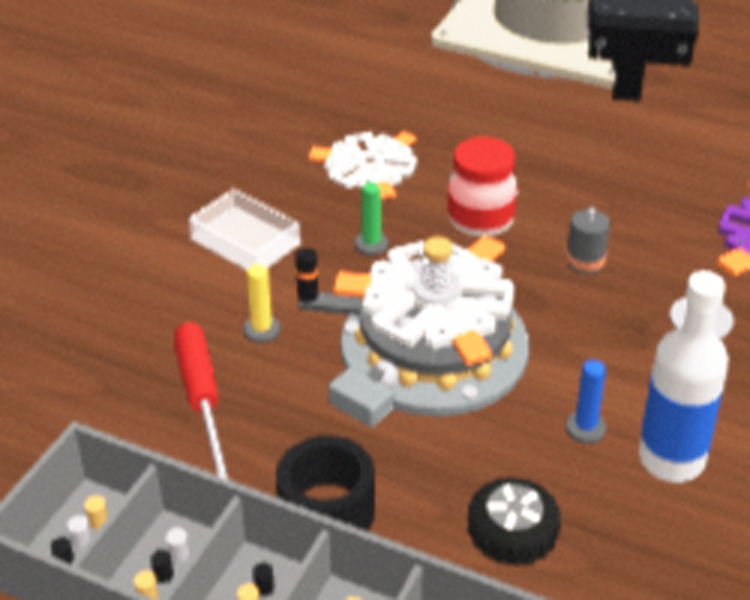

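```bash
python3 - <<'E'
from h import *
print(workorder.close_job())
E
```

```text
the job is handed in; nothing more can be done
None
```

The plate is home and the crank points at the yellow peg, resting in its click. I handed the job in at about 13.7 s of the 58 s allowed.

**Plate:** I straddled one orange ear with the fingers and pushed the plate about 57° clockwise until it dropped. The wrist camera put its top at 67.4 mm, against 67.9 mm expected for home. The plate measured flat to about 0.1°, and a ball showed in the middle of each slot. It read the same after the swivel was turned.

**Swivel:** I then straddled the knob and turned it four clicks anticlockwise (+120°). The last top picture put the knob at -73.0°, against -73.5° for the click, pointing at the yellow peg. With the fingers opened, the force was about zero.

**Rest of the bench:** By eye, the other things look unmoved in the last pictures, and the arm is lifted clear and touching nothing.

**Checks that disagreed:** The top camera put the plate's top at 66.2 mm, about 1.7 mm low, which is within its calibration. My first move call was refused by the input check, so nothing moved; the call that followed went through.

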